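Ring the bench bell and hold up the full screw tin

ROBOT

A 6-joint arm with a two-finger parallel gripper is mounted at the origin on the work surface; the furniture and walls round the work are solid. World frame = base frame: x ahead of the robot, y to its left, z up, the work surface at z = 0. Lengths are in m, angles in degrees, forces in N, time in s.
With the tool pointing down it reaches from about 0.25 to 0.725 m from the base axis. Payload 9.7 kg.
Tool frame: the origin (TCP) lies between the finger pads; the fingertips stand 25 mm ahead of it and the grasp point (between the pads) lies 6 mm ahead of it; z points along the fingers, y is the line along which they close (so a half turn about z gives the same grasp; the last joint's range is limited). The gripper opens to 85 mm and grips with 20 to 120 N. Pads are 22 mm wide; open, the fingers measure 114 mm over their backs; the gripper's body (76 mm by 85 mm) begins 54 mm behind the grasp point. The pads swing forward as they close: fully open they stand 13 mm farther back than shut.
Start: joints at [-67.494, 4.979, 10.078, 95.1, 0, 90], TCP at [0.211, -0.508, 0.256] pointing down, gripper open.
Joint ranges: [-179.16, 179.16], [-48.56, 103.87], [-65.8, 70.77], [-126.05, 130.52], [-82.76, 87.17], [-180, 180]. Speed limits (degrees/s): [127.2, 127.2, 147.25, 180, 180, 180].

INTERFACE

Orientations are given as [roll, pitch, yaw] about the fixed x, y, z axes, in that order (R = Rz(yaw) Ry(pitch) Rx(roll)).
In Python, from workcell import bot gives the robot as it stands. The module is installed in compiled form; this text tells all that it offers.
- The arm moves only by the shell command python3 -m pendant [FORCE], which reads ROWS from standard input. ROWS is a JSON list of rows, 1 to 5 of them, each of 5 numbers: dx, dy, dz in shares of 0.75 m (1.0 is 0.75 m), then a turn about the tool's z in shares of 60 degrees (1.0 is 60 degrees), then the finger opening in m; each row is the pose to reach, as a shift and turn from the pose commanded when the command began, along the tool's axes at that moment; what a row does not reach only later rows make up. A row lasts 1/12 s, in which the tool goes at most 0.0417 m and 7.16 degrees, less where a joint would pass 70% of its speed; a pose out of reach is approached as far as the arm can. The fingers move at their own pace and stop on an object; FORCE is the grip in N (left out, the last holds). Time passes only in rows, so rows that do not move let the fingers close. It prints the time, the measured TCP pose, the force, the opening and the grip force at its end. A shift or turn number past 1, either way, is cut back to 1. Input that does not fit is refused with a message, and nothing moves.
- bot.get_obs(): the state, without advancing time (a new reading comes with each control period).
- bot.camera(name): name is "side" or "top"; returns the picture (400x640x3 uint8, blue, green, red); there is no depth.
- bot.camera_info(name): a dict with "mtx" (3x3 intrinsics, pixels), "extrinsics" (4x4, takes a point from camera to world coordinates). Camera axes: x right, y down, z forward; pixel columns grow to the right and rows downward; lengths in m; the calibration is good to about 2 mm. A picture is of the moment at which its call begins. camera_info takes no time and is no camera call.
- bot.job_done(): hands the job in; it is judged then, once.
The state is a dict: "time": time; "q": joint angles; "qd": joint speeds; "joint_efforts": joint torques, N m; "ee_pos": TCP position; "tcp_rot": TCP orientation; "wrist_force": force on the tool from outside, world axes, zero at the start; "torque": the same for the moment, N m; "opening": finger opening in m; "grasp_force": force on a finger pad.
Only numpy, scipy, OpenCV 4.12 (cv2) and the standard library are available. Lean on these libraries where they do the work, as an engineer would, in place of code of your own. Each camera call takes 0.05 s, during which the arm holds its last target. There are 200 camera calls.

TASK

Press the plunger of the bench bell down to its stop to call your workmate, then find by hefting which of the three identical red tins straight ahead on the table is the full, heaviest one: lift at least two of them clear of the table to compare their weights, and set the lighter ones back upright on the table. Finish while holding the heaviest tin up in the gripper, upright and still, about 20 cm above the table, so that the workmate can take it; do not put it down or let go. Leave all the other things where they are.

Things in the scene. Friction and masses are not known exactly. Their poses are not given: they have to be found in the camera images.
- bell_plunger (a joint): press of the bell's plunger in m: 0 at rest (up), 0.008 fully down at its stop. A spring pushes it up: about 1.5 N to start, 4.5 N at the stop; it springs back by itself.
- bell_top (a point): centre of the top of the round brass plunger head (28 mm across, 10 mm thick) of a steel call bell, 72 mm above the table at rest; press straight down. The bell (black base, dome, 86 mm across) is fixed to the table; the top of its brass collar, under the head, is 50 mm above the table.
- tin_a: one of three identical closed round red tins with a grey pressed lid, standing on the open table ahead of the robot (not those beyond the orange hose); 66 mm across, 58 mm high (the lid the top 13 mm), origin at the centre of its underside, z up. One of the three (any of them) is full, under 1 kg, and weighs at least 0.25 kg more than either of the others (equally light within 0.1 kg).
- tin_b: one of three identical closed round red tins with a grey pressed lid, standing on the open table ahead of the robot (not those beyond the orange hose); 66 mm across, 58 mm high (the lid the top 13 mm), origin at the centre of its underside, z up. One of the three (any of them) is full, under 1 kg, and weighs at least 0.25 kg more than either of the others (equally light within 0.1 kg).
- tin_c: one of three identical closed round red tins with a grey pressed lid, standing on the open table ahead of the robot (not those beyond the orange hose); 66 mm across, 58 mm high (the lid the top 13 mm), origin at the centre of its underside, z up. One of the three (any of them) is full, under 1 kg, and weighs at least 0.25 kg more than either of the others (equally light within 0.1 kg).
- glue_bottle: bystander, to be left where it is: a standing yellow glue bottle with orange tip, 44x64x202 mm; origin at the centre of its underside
- blade_box: bystander, to be left where it is: a closed blue carton, 69x120x94 mm; origin at the centre of its underside
- masking_tape: bystander, to be left where it is: a roll of masking tape lying flat, 105 mm across, 25 mm high; origin at the centre of its underside
- screw_box: bystander, to be left where it is: a closed brown carton, 74x110x64 mm; origin at the centre of its underside
- block_plane: bystander, to be left where it is: a small black block plane, 50x160x38 mm; origin at the centre of its underside
Things that resemble listed ones, but are neither listed nor needed, are in the scene too. Leave any brown or turquoise look-alike of the tin_a alone.

How it is judged:
By the outcome, as a careful person would: the job done as asked, in the order asked, and still so for the second after the job is handed in, while the arm keeps its last pose, push and grip.
It also fails if it takes over 70 s, if anything falls off the work surface, if the arm or the gripper's body presses on something with over 40 N, if the wrist force passes 120 N, or if a joint passes its speed limit or range.

## Working session

There is one attempt and no reset: what is moved stays moved. The work goes in short steps, Python scripts to look and compute and a shell command to move; the robot and the scene stay as the last step left them, time stands still between calls to the robot, and variables do not carry over. Pictures are saved under pics/ and viewed, at most 10 in all, crops included, and the job is handed in when it is done.

```bash
mkdir -p pics; python3 - <<'E'
from workcell import bot
import cv2
for n in("side","top"):
    cv2.imwrite(f"pics/{n}0.png",bot.camera(n)); i=bot.camera_info(n); print(n,i["mtx"].round(1).tolist(),i["extrinsics"].round(4).tolist())
o=bot.get_obs();print(o["ee_pos"],o["tcp_rot"],o["wrist_force"],o["opening"],o["time"])
E
```

```text
side [[497.9, 0.0, 324.4], [0.0, 497.9, 201.9], [0.0, 0.0, 1.0]] [[0.9885, -0.0732, 0.1324, 0.2877], [-0.151, -0.5327, 0.8327, -1.2507], [0.0096, -0.8431, -0.5376, 0.9129], [0.0, 0.0, 0.0, 1.0]]
top [[401.4, 0.0, 322.1], [0.0, 401.4, 204.1], [0.0, 0.0, 1.0]] [[-0.0587, -0.9724, 0.2258, 0.2777], [-0.9983, 0.0572, -0.0131, 0.0768], [-0.0001, -0.2262, -0.9741, 1.1609], [0.0, 0.0, 0.0, 1.0]]
[ 0.21043681 -0.50795768  0.25565791] [-1.79930778e+02  1.49049330e-03  2.25033064e+01] [-0.92089653  0.16196903  0.94492279] 0.08522199806756312 0.1
```

View pics/side0.png

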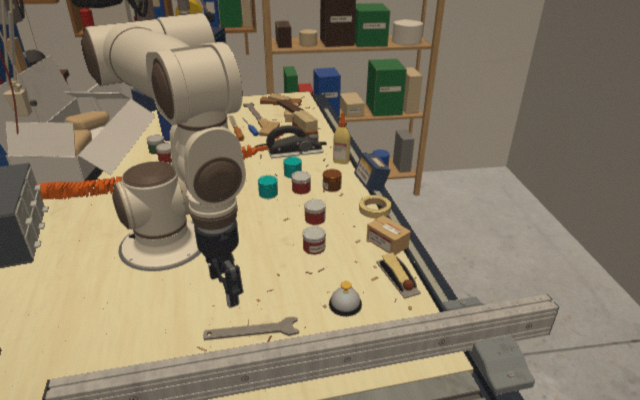

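View pics/top0.png

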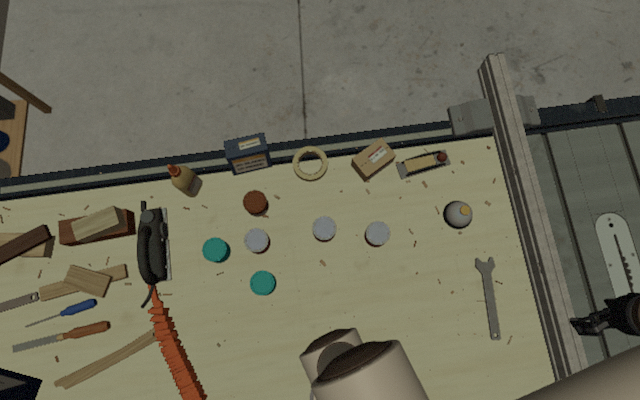

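The side view shows red tins at (301,182), (315,211) and (314,240). The look-alikes are brown (332,180), turquoise (268,187) and (292,167), and red ones beyond the hose (165,150). In the top view the grey lids are at (257,241), (324,229) and (377,234), and the bell plunger is at (464,210), seen from the side at (346,286). I choose those three grey-lidded red tins. Next come a close crop and triangulation.

```bash
cat > h.py <<'E'
import numpy as np,cv2
from workcell import bot
I={n:bot.camera_info(n) for n in("side","top")}
def ray(n,p):
    i=I[n];E=i["extrinsics"];d=E[:3,:3]@np.linalg.solve(i["mtx"],[p[0],p[1],1]);return E[:3,3],d/np.linalg.norm(d)
def tri(ps,pt):
    A=np.zeros((3,3));b=np.zeros(3);L=[ray("side",ps),ray("top",pt)]
    for c,d in L:
        M=np.eye(3)-np.outer(d,d);A+=M;b+=M@c
    X=np.linalg.solve(A,b);return X,max(np.linalg.norm((np.eye(3)-np.outer(d,d))@(X-c)) for c,d in L)
def atz(n,p,z):
    c,d=ray(n,p);return c+d*(z-c[2])/d[2]
def proj(n,X):
    i=I[n];E=i["extrinsics"];p=i["mtx"]@(E[:3,:3].T@(np.asarray(X)-E[:3,3]));return p[:2]/p[2]
def blob(mask,near,r=14):
    m=np.zeros_like(mask);cv2.circle(m,tuple(int(v) for v in near),r,255,-1)
    k,l,s,c=cv2.connectedComponentsWithStats(mask&m);j=1+np.argmax(s[1:,4]);cn,_=cv2.findContours((l==j).astype(np.uint8),0,1)
    (x,y),rr,_=cv2.fitEllipse(cv2.convexHull(max(cn,key=len))) if s[j,4]>40 else (c[j],0,0)
    return (x,y),s[j,4],rr,c[j]
E
python3 - <<'E'
from h import *
S=cv2.imread("pics/side0.png");T=cv2.imread("pics/top0.png")
def grey(im,lo):
    h=cv2.cvtColor(im,cv2.COLOR_BGR2HSV);return ((h[...,1]<60)&(h[...,2]>lo)).astype(np.uint8)*255
def brass(im):
    h=cv2.cvtColor(im,cv2.COLOR_BGR2HSV);return ((h[...,1]>120)&(h[...,2]>110)&(h[...,0]<32)&(h[...,0]>8)).astype(np.uint8)*255
for n,s,t in(("far",(301,178),(257,241)),("mid",(315,206),(324,229)),("near",(314,235),(377,234))):
    a=blob(grey(S,100),s,13);b=blob(grey(T,100),t,16);X,e=tri(a[0],b[0]);print(n,a,b,X.round(4),round(e,4), "top@.058",atz("top",b[0],.058).round(4))
a=blob(brass(S),(346,286),10);b=blob(brass(T),(464,210),9);print(a,b);print(tri(a[0],b[0]), "top@.07",atz("top",b[0],.07))
A=cv2.resize(S[160:320,240:400],(560,560),interpolation=2)[:, :400];
c1=cv2.resize(S[160:260,260:390],None,fx=3,fy=3,interpolation=2);c2=cv2.resize(T[190:290,240:400],None,fx=2.5,fy=2.5)
c3=cv2.resize(S[275:320,320:370],None,fx=5,fy=5,interpolation=2);c4=cv2.resize(T[190:235,435:485],None,fx=5,fy=5,interpolation=2)
o=np.zeros((560,800,3),np.uint8)
for c,x,y in((c1,0,0),(c2,390,0),(c3,0,305),(c4,300,305)):o[y:y+c.shape[0],x:x+c.shape[1]]=c[:,:800-x]
cv2.imwrite("pics/crop.png",o)
E
```

```text
far ((300.3501892089844, 174.36805725097656), np.int32(186), (18.17881202697754, 18.450618743896484), array([300.25268817, 176.16129032])) ((256.9930725097656, 240.9861297607422), np.int32(658), (31.65386390686035, 31.715618133544922), array([255.95288754, 240.26899696])) [0.4393 0.2463 0.0668] 0.0011 top@.058 [0.4394 0.2476 0.058 ]
mid ((314.84149169921875, 205.53688049316406), np.int32(232), (13.877228736877441, 21.106414794921875), array([314.64224138, 205.54741379])) ((324.0, 229.0), np.int32(710), (31.700027465820312, 31.700027465820312), array([324.04647887, 228.12676056])) [0.4641 0.0608 0.0551] 0.0016 top@.058 [0.462  0.0609 0.058 ]
near ((313.6362609863281, 233.66912841796875), np.int32(292), (16.139684677124023, 23.089385986328125), array([313.78082192, 233.56506849])) ((377.0, 234.0), np.int32(691), (31.700027465820312, 31.700027465820312), array([377.70622287, 232.97105644])) [ 0.4411 -0.0857  0.0535] 0.0011 top@.058 [ 0.4394 -0.085   0.058 ]
((345.6896057128906, 286.2360534667969), np.int32(85), (10.39969539642334, 11.834043502807617), array([345.6       , 285.63529412])) ((464.7889099121094, 209.64263916015625), np.int32(65), (8.35692024230957, 9.254936218261719), array([464.78461538, 209.69230769]))
(array([ 0.4908705 , -0.33424991,  0.06652088]), np.float64(0.001177967475711381)) top@.07 [ 0.49138886 -0.33306607  0.07      ]
```

View pics/crop.png

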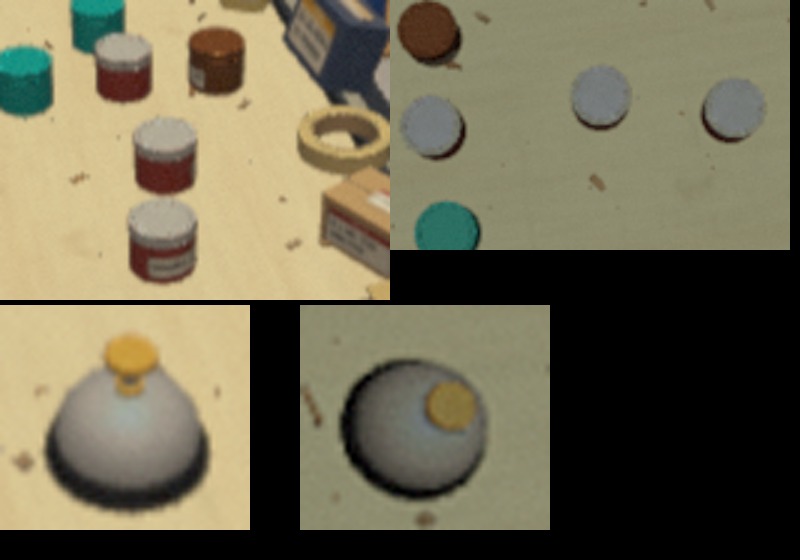

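The crop shows three grey-lidded red tins, clearly distinct from the brown and turquoise ones. Near each lid the mask was clipped, so I read the lid-top centres again: side (301.3,176.7), (315,205), (314.3,233) and top (256.3,240.1), (324,228.1), (377.8,233). The bell head is at side (346.2,284.6) and top (465,210).

```bash
python3 - <<'E'
from h import *
for n,s,t,z in(("far",(301.3,176.5),(256.3,240.1),.058),("mid",(315,205),(324,228.1),.058),("near",(314.3,233),(377.8,233),.058),("bell",(346.2,284.6),(465,210),.072)):
    X,e=tri(s,t);print(n,X.round(4),round(e,4),atz("top",t,z).round(4),atz("side",s,z).round(4))
from scipy.spatial.transform import Rotation as R
o=bot.get_obs();M=R.from_euler("xyz",o["tcp_rot"],degrees=True).as_matrix();print(M.round(3).tolist())
print("to bell",(M.T@(np.array([.491,-.334,.130])-o["ee_pos"])).round(4))
E
```

```text
far [0.4431 0.2498 0.0561] 0.0008 [0.442  0.2495 0.058 ] [0.4436 0.2466 0.058 ]
mid [0.4654 0.0607 0.0572] 0.0008 [0.4645 0.0607 0.058 ] [0.466  0.0597 0.058 ]
near [ 0.443  -0.0876  0.0571] 0.0009 [ 0.442  -0.0874  0.058 ] [ 0.4437 -0.0886  0.058 ]
bell [ 0.4906 -0.3333  0.0707] 0.0004 [ 0.49   -0.3328  0.072 ] [ 0.4907 -0.3347  0.072 ]
[[0.924, 0.383, -0.0], [0.383, -0.924, 0.001], [-0.0, -0.001, -1.0]]
to bell [ 0.3258 -0.0532  0.1257]
```

The rows are not in the units I measure in: shifts go in shares of 0.75 m and turns go in shares of 60 degrees. I convert before sending: 0.326 m is 0.4347, -0.053 m is -0.0707.

```bash
echo '[[0.4347,-0.0707,0,0,0],[0.4347,-0.0707,0,0,0],[0.4347,-0.0707,0,0,0],[0.4347,-0.0707,0,0,0],[0.4347,-0.0707,0,0,0]]' | python3 -m pendant 20
```

```text
time: 0.52
ee_pos: [0.389, -0.3972, 0.256]
tcp_rot: [-180.0, 0.0, 22.5]
wrist_force: [0.1, -0.6, 0.1]
opening: 0.0254
grasp_force: 0.0
```

```bash
cat >> h.py <<'E'
from scipy.spatial.transform import Rotation as R
def to(x,y,z):
    o=bot.get_obs();M=R.from_euler("xyz",o["tcp_rot"],degrees=True).as_matrix()
    print("go",(M.T@(np.array([x,y,z])-o["ee_pos"])).round(4),"pos",o["ee_pos"].round(4),"rot",o["tcp_rot"].round(2),"F",o["wrist_force"].round(2),"op",round(o["opening"],4),"g",round(o["grasp_force"],1),"t",round(o["time"],2))
E
python3 -c "
from h import *;to(.4905,-.3333,.11)"
```

```text
go [ 0.1183 -0.0202  0.146 ] pos [ 0.389  -0.3972  0.256 ] rot [-1.7998e+02  1.0000e-02  2.2480e+01] F [ 0.13 -0.61  0.08] op 0.0254 g 0.0 t 0.52
```

Scaled: 0.13 m is 0.1733, 0.118 m is 0.1573.

```bash
echo '[[0.0533,-0.0093,0,0,0],[0.1067,-0.0187,0.0267,0,0],[0.1573,-0.0267,0.08,0,0],[0.1573,-0.0267,0.1333,0,0],[0.1573,-0.0267,0.1733,0,0]]' | python3 -m pendant; echo '[[0,0,0,0,0],[0,0,0,0,0]]' | python3 -m pendant; python3 -c "
from h import *;to(.4905,-.3333,.090)"
```

```text
time: 0.93
ee_pos: [0.4913, -0.3333, 0.1251]
tcp_rot: [179.9, -0.1, 22.7]
wrist_force: [0.6, -0.7, 0.2]
opening: -0.0001
grasp_force: 0.0
time: 1.1
ee_pos: [0.4878, -0.3339, 0.1246]
tcp_rot: [-179.8, 0.2, 22.5]
wrist_force: [0.4, 0.3, 0.4]
opening: -0.0003
grasp_force: 0.0
go [0.0028 0.0006 0.0346] pos [ 0.4878 -0.3339  0.1246] rot [-1.7976e+02  1.7000e-01  2.2530e+01] F [0.38 0.31 0.44] op -0.0003 g 0.0 t 1.1
```

Straight over the bell, 27 mm above the head. Pressing in steps.

Scaled: 0.036 m is 0.048, 0.032 m is 0.0427.

```bash
echo '[[0.0027,0,0.02,0,0],[0.0027,0,0.036,0,0],[0.0027,0,0.0427,0,0],[0.0027,0,0.048,0,0],[0.0027,0,0.048,0,0]]' | python3 -m pendant; echo '[[0,0,0.0013,0,0],[0,0,0.0013,0,0]]' | python3 -m pendant; python3 -c "
from h import *;to(.4905,-.3333,.089)"
```

```text
time: 1.52
ee_pos: [0.4911, -0.3349, 0.0913]
tcp_rot: [179.9, -0.0, 22.5]
wrist_force: [0.5, -1.5, 2.8]
opening: 0.0001
grasp_force: 1.7
time: 1.68
ee_pos: [0.4911, -0.3348, 0.0905]
tcp_rot: [179.9, -0.0, 22.5]
wrist_force: [-0.9, -3.6, 3.5]
opening: -0.0001
grasp_force: 1.9
go [-0.     -0.0016  0.0015] pos [ 0.4911 -0.3348  0.0905] rot [ 1.799e+02 -3.000e-02  2.248e+01] F [-0.89 -3.58  3.48] op -0.0001 g 1.9 t 1.68
```

Scaled: 0.0015 m is 0.002, 0.001 m is 0.0013.

```bash
for i in 1 ; do echo '[[0,0,0.0013,0,0],[0,0,0.002,0,0],[0,0,0.002,0,0]]' | python3 -m pendant; echo '[[0,0,0.0013,0,0],[0,0,0.002,0,0],[0,0,0.002,0,0]]' | python3 -m pendant; done; python3 -c "
from h import *;to(.4905,-.3333,.089)"
```

```text
time: 1.93
ee_pos: [0.4912, -0.3346, 0.0888]
tcp_rot: [179.9, -0.0, 22.5]
wrist_force: [-1.3, -2.3, 6.0]
opening: -0.0
grasp_force: 3.3
time: 2.18
ee_pos: [0.4912, -0.3346, 0.0885]
tcp_rot: [179.9, -0.1, 22.5]
wrist_force: [-4.4, -1.4, 16.0]
opening: 0.0001
grasp_force: 7.8
go [-0.0002 -0.0015 -0.0005] pos [ 0.4912 -0.3346  0.0885] rot [ 1.7986e+02 -5.0000e-02  2.2500e+01] F [-4.37 -1.38 16.01] op 0.0001 g 7.8 t 2.18
```

The force jumped to 16 N at TCP z 0.0885, so the plunger is on its stop. Next I retreat and go to the near tin.

Scaled: -0.1 m is -0.1333, -0.07 m is -0.0933.

```bash
echo '[[0,0,-0.04,0,0],[0,0,-0.0933,0,0],[0,0,-0.1333,0,0.085],[0,0,-0.1333,0,0.085],[0,0,-0.1333,0,0.085]]' | python3 -m pendant; python3 -c "
from h import *;to(.443,-.0876,.17)"
```

```text
time: 2.6
ee_pos: [0.4916, -0.3342, 0.188]
tcp_rot: [179.9, -0.1, 22.5]
wrist_force: [0.0, -0.6, -1.6]
opening: 0.0361
grasp_force: 0.0
go [ 0.0496 -0.2464  0.0176] pos [ 0.4916 -0.3342  0.188 ] rot [ 1.7989e+02 -1.1000e-01  2.2520e+01] F [ 0.02 -0.58 -1.56] op 0.0361 g 0.0 t 2.6
```

Scaled: -0.2 m is -0.2667, -0.162 m is -0.216.

```bash
echo '[[0.0107,-0.0547,0,0,0.085],[0.0213,-0.1093,0,0,0.085],[0.032,-0.1627,0,0,0.085],[0.0427,-0.216,0,0,0.085],[0.0533,-0.2667,0.0227,0,0.085]]' | python3 -m pendant; echo '[[0.012,-0.06,0,0,0.085],[0.012,-0.06,0,0,0.085],[0.012,-0.06,0,0,0.085]]' | python3 -m pendant; python3 -c "
from h import *;to(.443,-.0876,.026)"
```

```text
time: 3.02
ee_pos: [0.4509, -0.1329, 0.1702]
tcp_rot: [180.0, -0.1, 22.5]
wrist_force: [-0.1, -0.4, 0.2]
opening: 0.0851
grasp_force: 0.0
time: 3.27
ee_pos: [0.4415, -0.0875, 0.1683]
tcp_rot: [-179.9, 0.1, 22.7]
wrist_force: [-0.4, -0.3, 1.1]
opening: 0.085
grasp_force: 0.0
go [0.0015 0.0009 0.1423] pos [ 0.4415 -0.0875  0.1683] rot [-1.7991e+02  9.0000e-02  2.2730e+01] F [-0.44 -0.3   1.08] op 0.085 g 0.0 t 3.27
```

Scaled: 0.13 m is 0.1733, 0.11 m is 0.1467.

```bash
echo '[[0.0013,0,0.0533,0,0.085],[0.0013,0.0013,0.1067,0,0.085],[0.0013,0.0013,0.1467,0,0.085],[0.0013,0.0013,0.1733,0,0.085],[0.0013,0.0013,0.1733,0,0.085]]' | python3 -m pendant; echo '[[0,0,0,0,0.085],[0,0,0,0,0.04],[0,0,0,0,0.04],[0,0,0,0,0.04],[0,0,0,0,0.04]]' | python3 -m pendant 60;echo '[[0,0,0,0,0.04],[0,0,0,0,0.04]]' | python3 -m pendant
```

```text
time: 3.68
ee_pos: [0.4408, -0.0906, 0.0344]
tcp_rot: [-179.7, 0.4, 22.4]
wrist_force: [-1.0, 0.9, -1.2]
opening: 0.085
grasp_force: 0.0
time: 4.1
ee_pos: [0.445, -0.0907, 0.0418]
tcp_rot: [179.9, -0.1, 22.5]
wrist_force: [-2.1, -0.1, 6.3]
opening: 0.065
grasp_force: 67.1
time: 4.27
ee_pos: [0.445, -0.0907, 0.0417]
tcp_rot: [179.9, -0.1, 22.5]
wrist_force: [-2.3, -0.7, 6.1]
opening: 0.0646
grasp_force: 67.1
```

Scaled: -0.06 m is -0.08, -0.055 m is -0.0733.

```bash
echo '[[0,0,-0.02,0,0.04],[0,0,-0.0467,0,0.04],[0,0,-0.0733,0,0.04],[0,0,-0.08,0,0.04],[0,0,-0.08,0,0.04]]' | python3 -m pendant; echo '[[0,0,0,0,0.04],[0,0,0,0,0.04],[0,0,0,0,0.04],[0,0,0,0,0.04],[0,0,0,0,0.04]]' | python3 -m pendant;echo '[[0,0,0,0,0.04],[0,0,0,0,0.04],[0,0,0,0,0.04],[0,0,0,0,0.04]]' | python3 -m pendant; python3 -c "
from h import *;to(.443,-.0876,.026);cv2.imwrite('pics/lift1.png',bot.camera('side')[100:350,180:480])"
```

```text
time: 4.68
ee_pos: [0.4451, -0.0905, 0.1016]
tcp_rot: [179.9, -0.2, 22.5]
wrist_force: [-0.1, 0.1, -1.9]
opening: 0.0644
grasp_force: 67.2
time: 5.1
ee_pos: [0.4435, -0.0901, 0.099]
tcp_rot: [-180.0, 0.0, 22.5]
wrist_force: [0.4, 0.5, -1.5]
opening: 0.0646
grasp_force: 67.2
time: 5.43
ee_pos: [0.4438, -0.0902, 0.0996]
tcp_rot: [-180.0, 0.0, 22.5]
wrist_force: [0.1, 0.0, -2.5]
opening: 0.0647
grasp_force: 67.2
go [ 0.0003 -0.0027  0.0736] pos [ 0.4438 -0.0902  0.0996] rot [-180.      0.     22.51] F [ 0.06  0.02 -2.51] op 0.0647 g 67.2 t 5.43
```

View pics/lift1.png

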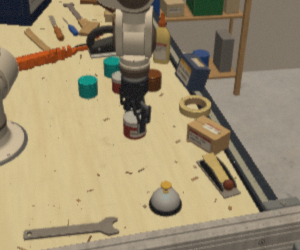

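The side view shows the tin held clear of the table at crop pixel (134,125). The load is about 2 N (~0.2 kg), which is probably a light tin. I set it back and heft the next one.

Scaled: 0.058 m is 0.0773, 0.057 m is 0.076.

```bash
echo '[[0,0,0.0333,0,0.04],[0,0,0.06,0,0.04],[0,0,0.072,0,0.04],[0,0,0.076,0,0.04],[0,0,0.0773,0,0.04]]' | python3 -m pendant;  echo '[[0,0,0,0,0.04],[0,0,0,0,0.04],[0,0,0,0,0.04]]' | python3 -m pendant
```

```text
time: 5.9
ee_pos: [0.4436, -0.0902, 0.0419]
tcp_rot: [-180.0, 0.0, 22.5]
wrist_force: [-2.9, 0.2, 2.5]
opening: 0.0643
grasp_force: 67.6
time: 6.15
ee_pos: [0.4442, -0.0903, 0.0421]
tcp_rot: [180.0, -0.0, 22.5]
wrist_force: [-0.8, 0.9, -2.0]
opening: 0.065
grasp_force: 67.2
```

Scaled: 0.001 m is 0.0013, 0.0005 m is 0.0007.

```bash
echo '[[0,0,0.0007,0,0.04],[0,0,0.0013,0,0.04],[0,0,0.0013,0,0.04]]' | python3 -m pendant;echo '[[0,0,0,0,0.04]]' | python3 -m pendant
```

```text
time: 6.4
ee_pos: [0.4441, -0.0903, 0.0418]
tcp_rot: [180.0, -0.1, 22.5]
wrist_force: [-3.2, 1.0, 8.5]
opening: 0.0646
grasp_force: 67.9
time: 6.48
ee_pos: [0.4441, -0.0903, 0.0418]
tcp_rot: [180.0, -0.1, 22.5]
wrist_force: [-4.7, 0.4, 7.7]
opening: 0.0648
grasp_force: 67.9
```

On the table. I open, rise, and go to the middle tin.

Scaled: -0.13 m is -0.1733, -0.1 m is -0.1333.

```bash
echo '[[0,0,0,0,0.085],[0,0,0,0,0.085],[0,0,0,0,0.085],[0,0,0,0,0.085],[0,0,0,0,0.085]]' | python3 -m pendant; echo '[[0,0,-0.04,0,0.085],[0,0,-0.08,0,0.085],[0,0,-0.1333,0,0.085],[0,0,-0.1733,0,0.085],[0,0,-0.1733,0,0.085]]' | python3 -m pendant; python3 -c "
from h import *;to(.4654,.0607,.168)"
```

```text
time: 6.9
ee_pos: [0.4438, -0.0902, 0.0405]
tcp_rot: [-180.0, 0.0, 22.5]
wrist_force: [-0.2, -0.2, 0.5]
opening: 0.0851
grasp_force: 0.0
time: 7.32
ee_pos: [0.4459, -0.0906, 0.1769]
tcp_rot: [179.7, -0.4, 22.5]
wrist_force: [1.3, 0.6, -0.2]
opening: 0.0849
grasp_force: 0.0
go [ 0.0759 -0.1324  0.0088] pos [ 0.4459 -0.0906  0.1769] rot [179.73  -0.4   22.5 ] F [ 1.27  0.63 -0.15] op 0.0849 g 0.0 t 7.32
```

Scaled: -0.132 m is -0.176, -0.104 m is -0.1387.

```bash
echo '[[0.0267,-0.0467,0,0,0.085],[0.0533,-0.0933,0,0,0.085],[0.08,-0.1387,0,0,0.085],[0.1027,-0.176,0,0,0.085],[0.1027,-0.176,0,0,0.085]]' | python3 -m pendant; echo '[[0,0,0,0,0.085],[0,0,0,0,0.085],[0,0,0,0,0.085]]' | python3 -m pendant; python3 -c "
from h import *;to(.4654,.0607,.0385)"
```

```text
time: 7.73
ee_pos: [0.4648, 0.0656, 0.1703]
tcp_rot: [-179.9, -0.0, 22.7]
wrist_force: [-0.0, -0.6, -0.2]
opening: 0.0849
grasp_force: 0.0
time: 7.98
ee_pos: [0.4643, 0.0603, 0.1705]
tcp_rot: [180.0, 0.0, 22.4]
wrist_force: [0.7, -0.6, 0.4]
opening: 0.0853
grasp_force: 0.0
go [1.20e-03 1.00e-04 1.32e-01] pos [0.4643 0.0603 0.1705] rot [1.7999e+02 2.0000e-02 2.2450e+01] F [ 0.73 -0.59  0.41] op 0.0853 g 0.0 t 7.98
```

Scaled: 0.13 m is 0.1733, 0.11 m is 0.1467.

```bash
echo '[[0.0013,0,0.0533,0,0.085],[0.0013,0,0.1067,0,0.085],[0.0013,0,0.1467,0,0.085],[0.0013,0,0.1733,0,0.085],[0.0013,0,0.1733,0,0.085]]' | python3 -m pendant; echo '[[0,0,0,0,0.085],[0,0,0,0,0.04],[0,0,0,0,0.04],[0,0,0,0,0.04],[0,0,0,0,0.04]]' | python3 -m pendant 60;echo '[[0,0,0,0,0.04],[0,0,0,0,0.04]]' | python3 -m pendant
```

```text
time: 8.4
ee_pos: [0.4627, 0.06, 0.0363]
tcp_rot: [-179.9, 0.4, 22.4]
wrist_force: [-0.2, 0.2, 0.4]
opening: 0.0854
grasp_force: 0.0
time: 8.82
ee_pos: [0.4667, 0.0616, 0.0431]
tcp_rot: [179.9, -0.2, 22.5]
wrist_force: [-1.6, -0.2, 5.5]
opening: 0.0642
grasp_force: 67.2
time: 8.98
ee_pos: [0.4667, 0.0616, 0.0431]
tcp_rot: [179.9, -0.2, 22.5]
wrist_force: [-1.0, -0.2, 6.2]
opening: 0.0646
grasp_force: 67.2
```

Scaled: -0.06 m is -0.08, -0.055 m is -0.0733.

```bash
echo '[[0,0,-0.02,0,0.04],[0,0,-0.0467,0,0.04],[0,0,-0.0733,0,0.04],[0,0,-0.08,0,0.04],[0,0,-0.08,0,0.04]]' | python3 -m pendant; echo '[[0,0,0,0,0.04],[0,0,0,0,0.04],[0,0,0,0,0.04],[0,0,0,0,0.04],[0,0,0,0,0.04]]' | python3 -m pendant;echo '[[0,0,0,0,0.04],[0,0,0,0,0.04],[0,0,0,0,0.04],[0,0,0,0,0.04]]' | python3 -m pendant; echo '[[0,0,0,0,0.04]]' | python3 -m pendant;echo '[[0,0,0,0,0.04]]' | python3 -m pendant
```

```text
time: 9.4
ee_pos: [0.4665, 0.0616, 0.1026]
tcp_rot: [179.9, -0.2, 22.5]
wrist_force: [0.2, -0.4, -7.5]
opening: 0.0643
grasp_force: 70.0
time: 9.82
ee_pos: [0.465, 0.0616, 0.0999]
tcp_rot: [-180.0, 0.1, 22.5]
wrist_force: [-0.8, -0.6, -6.8]
opening: 0.064
grasp_force: 70.0
time: 10.15
ee_pos: [0.4654, 0.0616, 0.1006]
tcp_rot: [180.0, 0.0, 22.5]
wrist_force: [-0.0, -0.6, -7.3]
opening: 0.0642
grasp_force: 70.0
time: 10.23
ee_pos: [0.4654, 0.0616, 0.1006]
tcp_rot: [180.0, -0.0, 22.5]
wrist_force: [-0.5, 0.2, -5.6]
opening: 0.0646
grasp_force: 70.0
time: 10.32
ee_pos: [0.4654, 0.0616, 0.1006]
tcp_rot: [180.0, -0.0, 22.5]
wrist_force: [-0.4, -0.1, -6.5]
opening: 0.0644
grasp_force: 70.0
```

About 6.8 N against 2 N: the middle tin is the full one. I raise its underside to about 0.20 m.

Scaled: -0.135 m is -0.18, -0.115 m is -0.1533.

```bash
echo '[[0,0,-0.0267,0,0.04],[0,0,-0.0667,0,0.04],[0,0,-0.1133,0,0.04],[0,0,-0.1533,0,0.04],[0,0,-0.18,0,0.04]]' | python3 -m pendant; echo '[[0,0,-0.0053,0,0.04],[0,0,-0.0067,0,0.04],[0,0,-0.0067,0,0.04],[0,0,-0.0067,0,0.04],[0,0,-0.0067,0,0.04]]' | python3 -m pendant; echo '[[0,0,0,0,0.04],[0,0,0,0,0.04],[0,0,0,0,0.04],[0,0,0,0,0.04],[0,0,0,0,0.04]]' | python3 -m pendant; echo '[[0,0,0,0,0.04],[0,0,0,0,0.04],[0,0,0,0,0.04],[0,0,0,0,0.04],[0,0,0,0,0.04]]' | python3 -m pendant; python3 -c "
from h import *;to(.4654,.0607,.24);cv2.imwrite('pics/end.png',cv2.resize(bot.camera('side')[100:350,180:480],None,fx=2,fy=2));print(np.abs(bot.get_obs()['qd']).max())"
```

```text
time: 10.73
ee_pos: [0.4658, 0.0617, 0.2389]
tcp_rot: [180.0, -0.2, 22.5]
wrist_force: [0.1, 0.5, -6.6]
opening: 0.0642
grasp_force: 70.3
time: 11.15
ee_pos: [0.4648, 0.0615, 0.2388]
tcp_rot: [-180.0, 0.1, 22.5]
wrist_force: [-0.9, 0.4, -6.6]
opening: 0.0641
grasp_force: 70.2
time: 11.57
ee_pos: [0.4653, 0.0616, 0.2405]
tcp_rot: [-180.0, 0.0, 22.5]
wrist_force: [-0.4, 0.7, -5.9]
opening: 0.0647
grasp_force: 70.2
time: 11.98
ee_pos: [0.4654, 0.0616, 0.2406]
tcp_rot: [180.0, -0.0, 22.5]
wrist_force: [0.1, 0.5, -6.7]
opening: 0.064
grasp_force: 70.2
go [-0.0003  0.0008  0.0006] pos [0.4654 0.0616 0.2406] rot [180.    -0.    22.51] F [ 0.06  0.52 -6.69] op 0.064 g 70.2 t 11.98
0.11256718787893744
```

View pics/end.png

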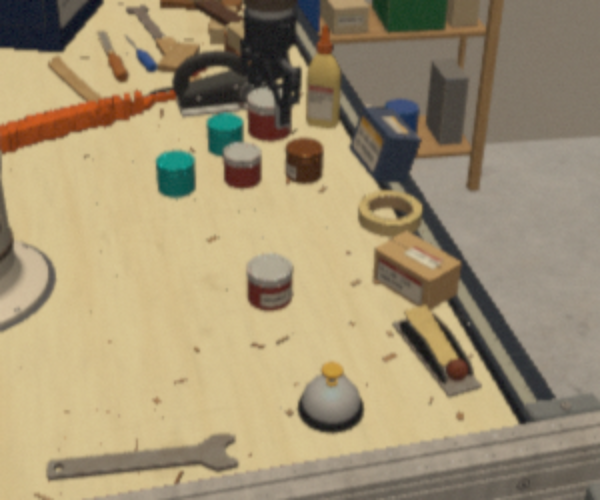

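The tin is held upright at (268,115), the lighter tin stands upright at (270,282), the far tin is untouched at (242,165), and the bystanders are in place.

```bash
python3 -c "
from workcell import bot;print(bot.job_done())"
```

```text
the job is handed in; nothing more can be done
None
```

I pressed the bell to its stop and hefted the near tin (about 0.2 kg, set back upright) and the middle tin (about 0.68 kg, the full one); I did not lift the far tin, as the given weights rule it out, and I handed in holding the full tin upright and still, its underside about 20 cm above the table.

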